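# Scrub out the board-rinse beaker

### The arm

A 6-joint arm with a two-finger parallel gripper is mounted at the origin on the work surface. World frame = base frame: x ahead of the robot, y to its left, z up, the work surface at z = 0. Lengths are in m, angles in rad, forces in N, time in s.
With the tool pointing down it reaches from about 0.4 to 0.825 m from the base axis. Payload 7 kg.
Tool frame: the origin (TCP) lies at the very end of the fingers, on their centre line; the grasp point (between the pads) lies 19 mm behind it; z points along the fingers, y is the line along which they close (so a half turn about z gives the same grasp; the last joint's range is limited). The gripper opens to 88 mm and grips with 3 to 60 N. Pads are 19 mm wide; open, the fingers measure 130 mm over their backs; the gripper's body (78 mm by 193 mm) begins 47 mm behind the grasp point.
Start: joints at [-0.893, 0.359, 0.012, 0, -1.224, -0.288], TCP at [0.256, -0.624, 0.227] pointing down, gripper open.
Joint ranges: [-3.07, 3.07], [-1.43, 2.12], [-1.02, 1.25], [-3.03, 1.67], [-3.05, -0], [-3.03, 3.03]. Speed limits (rad/s): [2.39, 2.39, 3.01, 3.14, 3.14, 3.14].

### API

Orientations are given as [roll, pitch, yaw] about the fixed x, y, z axes, in that order (R = Rz(yaw) Ry(pitch) Rx(roll)).
In Python, from station import arm gives the robot as it stands.
- The arm moves only by the tool step_arm, never from a script. Its argument "rows" is a list of rows, each a list of 5 numbers: the shift along the world's x, y, z in m, then the turn about the world's z in rad, then the finger opening in m, from 0 to 0.0876. In form: [[x, y, z, spin, gripper], ...]. A call has 1 to 20 rows; each row is the pose to reach, as a shift and turn from the pose commanded when the call began; what a row does not reach only later rows make up. A row lasts 1/10 s, in which the tool goes at most 50 mm and 8.59 degrees, less where a joint would pass 70% of its speed; a pose out of reach is approached as far as the arm can. A call with a gripper value outside its range is refused whole. The fingers move at their own pace and stop on an object; "newtons" is the grip in N (left out, the last holds). Time passes only in rows, so rows that repeat a pose let the fingers close. It gives the time, the measured TCP pose, the force, the opening and the grip force at its end, in the units of the state.
- arm.get_state(): the state, without advancing time (a new reading comes with each control period).
- arm.grab_frame(name): name is "side" or "top" or "wrist"; returns a dict with "color" (420x560x3 uint8, blue, green, red), "vfov" (degrees; the focal length in pixels is half the picture's height over the tangent of half this angle, whatever the lens; pixels are square), "cx", "cy" (the principal point, pixels), "rvec" (rotation vector, rad) and "tvec" (3), from world to camera coordinates, as OpenCV has them. Camera axes: x right, y down, z forward; pixel columns grow to the right and rows downward; lengths in m; the calibration is good to about 2 mm. A picture is of the moment at which its call begins. There is no depth.
- arm.job_done(): hands the job in; it is judged then, once.
The state is a dict: "t": time; "q": joint angles; "qd": joint speeds; "joint_efforts": joint torques, N m; "eef_pos": TCP position; "ee_rot": TCP orientation; "force": force on the tool from outside, world axes, zero at the start; "moment": the same for the moment, N m; "width": finger opening in m; "gripper_force": force on a finger pad.
Only numpy, scipy, OpenCV 4.12 (cv2) and the standard library are available. Lean on these libraries where they do the work, as an engineer would, in place of code of your own. Each camera call takes 0.05 s, during which the arm holds its last target. There are 200 camera calls.

### The job

Get the beaker brush out from under the low bench riser and scrub out the steel rinse beaker with the bristles rubbing lightly on the wall all the way: two full strokes from the floor up until the bristles reach the rim on the beaker's left-hand wall (the robot's left), then two on its right-hand wall. Then stand the brush bristles-down in the empty square tool pot and let go, leaving the beaker seated in its holder and the other things where they are.

Things in the scene. Friction and masses are not known exactly. Their poses are not given: they have to be found in the camera images.
- brush_handle (a point): Centre of the beaker brush's black handle: flat-sided, 18 mm wide (y), 20 mm thick (z). x runs along the brush to the bristles. Whole brush 220 mm, 75-120 g: from here along x flat handle -50 to 30 mm, taper 30-50, neck 50-100, bare wire 100-110, white round bristle head 45 mm across 110-170. At the start it lies z up on the bench, handle under the riser, this point 14 mm up, x rising 0.08 rad.
- brush_neck (a point): Centre of the brush's neck (10 mm square, 50 mm long), 75 mm from the handle's centre; same axes; 20 mm above the bench at the start. The riser's front edge starts over the brush 15 to 30 mm handle-side of this point, so only neck and head can be taken at first. Held here, 95 mm from the bristle end, the brush is too short to reach the beaker's floor.
- brush_tip (a point): Centre of the free end of the bristle head, 170 mm from the handle's centre; its x axis points out of the end. The bare wire above the head is springy: the head gives way about 2 mm per newton pushed sideways at its middle, up to 0.5 rad, and springs back.
- riser: Low fixed white steel bench riser, like a small table: 300 mm wide (y), 190 mm deep (x), 56 mm high, top plate 6 mm, two 10 mm side legs, open front and back, 50 mm of room under it. Origin: centre of its footprint at bench level; its front edge is 95 mm along its -x, towards the robot. A multimeter 30 mm thick and a board lie on its rear half.
- holder: Fixed dark steel beaker holder: 130 mm square plate 6 mm thick with a round collar 105 mm across, up to 51 mm above the bench. Origin: centre at bench level, z up, y to the robot's left (within 0.25 rad): its +y side is the left-hand side.
- beaker: Round open stainless steel beaker standing loose in the holder's collar (2 mm play): 92 mm outside, about 84 mm inside, 140 mm tall, wall 4 mm, floor 5 mm thick, 0.4 to 0.6 kg. Origin: centre of its underside (6 mm above the bench), z up its axis, rim at z = 140 mm.
- pot: Square open black plastic tool pot, empty, loose: 78 mm outside, 66 mm inside, 100 mm tall, wall and floor 6 mm, 0.5 kg. Origin: centre of its underside, sides along its x and y.
- spool: Bystander: solder spool standing flat, 64 mm across, 46 mm tall. Origin: centre of its underside.
- flux: Bystander: small white flux bottle with a black cap, 40 mm across, 85 mm tall. Origin: centre of its underside.
- tip_can: Bystander: low metal can of brass tip-cleaning wool, 68 mm across, 42 mm tall. Origin: centre of its underside.
There are look-alikes about, which are no part of the job. There is more than one size of the part that bears brush_handle; the job needs the smallest.

How it is judged:
On the way, in this order (a step that is already met when the one before it is completed fails the run):
1. stroke 1, left-hand wall: bristle tip down within 13 mm of the beaker's floor, bristles touching (z of brush_tip in the frame of beaker below 0.018 m and horizontal distance between brush_tip and beaker below 0.045 m and y of brush_tip in the frame of holder above 0.006 m and contact force between brush_head and beaker above 0.3 N), for 0.02 s.
2. stroke 1, left-hand wall: rising past half height, bristles rubbing (z of brush_tip in the frame of beaker between 0.035 and 0.06 m and horizontal distance between brush_tip and beaker below 0.045 m and y of brush_tip in the frame of holder above 0.006 m and contact force between brush_head and beaker above 0.3 N), for 0.02 s.
3. stroke 1, left-hand wall: bristles up at the rim but tip still inside, rubbing (z of brush_tip in the frame of beaker between 0.07 and 0.125 m and horizontal distance between brush_tip and beaker below 0.045 m and y of brush_tip in the frame of holder above 0.006 m and contact force between brush_head and beaker above 0.3 N), for 0.02 s.
4. stroke 2, left-hand wall: bristle tip down within 13 mm of the beaker's floor, bristles touching (all of step 1), for 0.02 s.
5. stroke 2, left-hand wall: bristles up at the rim but tip still inside, rubbing (all of step 3), for 0.02 s.
6. stroke 3, right-hand wall: bristle tip down within 13 mm of the beaker's floor, bristles touching (z of brush_tip in the frame of beaker below 0.018 m and horizontal distance between brush_tip and beaker below 0.045 m and y of brush_tip in the frame of holder below -0.006 m and contact force between brush_head and beaker above 0.3 N), for 0.02 s.
7. stroke 3, right-hand wall: rising past half height, bristles rubbing (z of brush_tip in the frame of beaker between 0.035 and 0.06 m and horizontal distance between brush_tip and beaker below 0.045 m and y of brush_tip in the frame of holder below -0.006 m and contact force between brush_head and beaker above 0.3 N), for 0.02 s.
8. stroke 3, right-hand wall: bristles up at the rim but tip still inside, rubbing (z of brush_tip in the frame of beaker between 0.07 and 0.125 m and horizontal distance between brush_tip and beaker below 0.045 m and y of brush_tip in the frame of holder below -0.006 m and contact force between brush_head and beaker above 0.3 N), for 0.02 s.
9. stroke 4, right-hand wall: bristle tip down within 13 mm of the beaker's floor, bristles touching (all of step 6), for 0.02 s.
10. stroke 4, right-hand wall: bristles up at the rim but tip still inside, rubbing (all of step 8), for 0.02 s.
At the end, for the whole second after the job is handed in: The brush stands released and at rest in the upright pot, bristles down (tip within 40 mm of the pot's underside and inside its walls, handle centre above 100 mm); the beaker sits upright (5 deg) in its holder, its underside within 6 mm of the holder's plate (z of brush_tip in the frame of pot below 0.04 m and x of brush_tip in the frame of pot between -0.036 and 0.036 m and y of brush_tip in the frame of pot between -0.036 and 0.036 m and height (world z) of brush_handle above 0.1 m and linear speed of pot below 0.02 m/s and linear speed of brush below 0.03 m/s and angle between pot's own z axis and vertical below 0.1 rad and angle between beaker's own z axis and vertical below 0.09 rad and z of beaker in the frame of holder below 0.012 m and horizontal distance between beaker and holder below 0.008 m); the robot touches nothing.
It fails at once if the bristles or brush are forced against the beaker (over 25 N) (contact force between brush and beaker above 25 N).
It fails at once if the beaker is pulled up out of its seat (by more than 15 mm) or tipped (over 0.25 rad) (z of beaker in the frame of holder above 0.021 m or angle between beaker's own z axis and vertical above 0.25 rad).
It fails at once if the pot is shoved (over 40 mm) (distance of pot from where it was at the start of the episode above 0.04 m).
It fails at once if the spool, flux bottle or tip-cleaner can is knocked (moved over 30 mm) (distance of any of spool, flux, tip_can from where it was at the start of the episode above 0.03 m).
It also fails if it takes over 72 s, if anything falls off the work surface, if the arm or the gripper's body presses on something with over 40 N, if the wrist force passes 120 N, or if a joint passes its speed limit or range.

## Working session

There is one attempt and no reset: what is moved stays moved. The work goes in short steps, Python scripts to look and compute and a tool call to move; the robot and the scene stay as the last step left them, time stands still between calls to the robot, and variables do not carry over. Pictures are saved under pics/ and viewed, at most 12 in all, crops included, and the job is handed in when it is done.

Besides the shell and the picture viewer there is one more tool, called after "Emit:" as name([rows], argument=value, ...), one row to a line, values as JSON. step_arm: Moves the arm, as the interface text tells. Its arguments: {"type":"object","properties":{"rows":{"type":"array"},"newtons":{"type":"number"}},"required":["rows"]}

```bash
mkdir -p pics; cat > h.py <<'E'
from station import arm
import cv2, numpy as np, json
def snap(name, out):
    f=arm.grab_frame(name); cv2.imwrite(f'pics/{out}.png',f['color'])
    json.dump({k:(np.asarray(v).tolist()) for k,v in f.items() if k!='color'},open(f'pics/{out}.json','w')); return f
def K(f): 
    fl=210/np.tan(np.radians(f['vfov'])/2); return np.array([[fl,0,f['cx']],[0,fl,f['cy']],[0,0,1]])
def ray(out,uv):
    f=json.load(open(f'pics/{out}.json')); R=cv2.Rodrigues(np.array(f['rvec'],float).ravel())[0]; t=np.array(f['tvec'],float).ravel()
    d=R.T@np.linalg.inv(K(f))@np.array([uv[0],uv[1],1.]); return -R.T@t,d
def px(out,uv,z):
    c,d=ray(out,uv); return np.round(c+d*(z-c[2])/d[2],4)
def proj(out,P):
    f=json.load(open(f'pics/{out}.json')); return np.round(cv2.projectPoints(np.array(P,float).reshape(-1,3),np.array(f['rvec'],float).ravel(),np.array(f['tvec'],float).ravel(),K(f),None)[0].reshape(-1,2),1)
E
python3 - <<'E'
from h import *
for n in('top','side'):
    f=snap(n,n+'0'); c,_=ray(n+'0',(280,210)); print(n,c,f['vfov'],[k for k in f])
    cv2.imwrite(f'pics/{n}0b.png',cv2.resize(f['color'],(800,600),interpolation=cv2.INTER_CUBIC))
print(arm.get_state())
E
```

```text
top [ 0.37598933 -0.10077456  1.56207873] 42.58134845633806 ['color', 'vfov', 'cx', 'cy', 'rvec', 'tvec']
side [ 0.04903733 -1.12169624  0.76083522] 57.98567679998554 ['color', 'vfov', 'cx', 'cy', 'rvec', 'tvec']
{'t': 0.1, 'q': array([-8.92893594e-01,  3.59317553e-01,  1.11647661e-02, -2.73472044e-04,
       -1.22412279e+00, -2.88114421e-01]), 'qd': array([-2.25007423e-03, -2.93695259e-03,  2.96734666e-03, -5.06209648e-05,
       -2.63456809e-04,  8.92238360e-04]), 'joint_efforts': array([-1.55629525e-03, -5.84161663e+01,  2.93749702e+01,  7.01544374e+00,
        1.01259223e-02, -6.89319177e-05]), 'eef_pos': array([ 0.25630278, -0.62397766,  0.22572744]), 'ee_rot': array([ 3.14010132e+00, -1.73854696e-04, -2.75189732e+00]), 'force': array([0.16652092, 0.36787821, 0.39609266]), 'moment': array([ 0.00432597,  0.01890919, -0.02994498]), 'gripper_force': 0.0, 'width': 0.08775324595961739}
```

View pics/top0b.png

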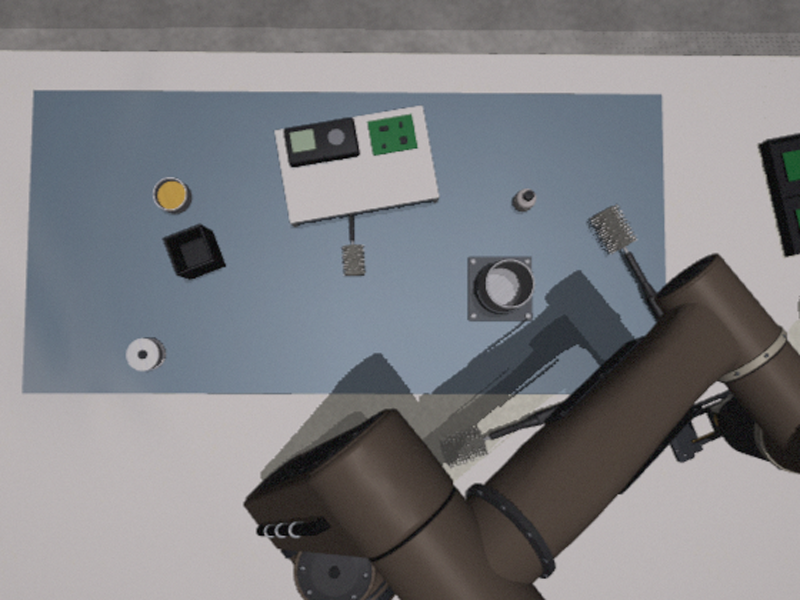

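View pics/side0b.png

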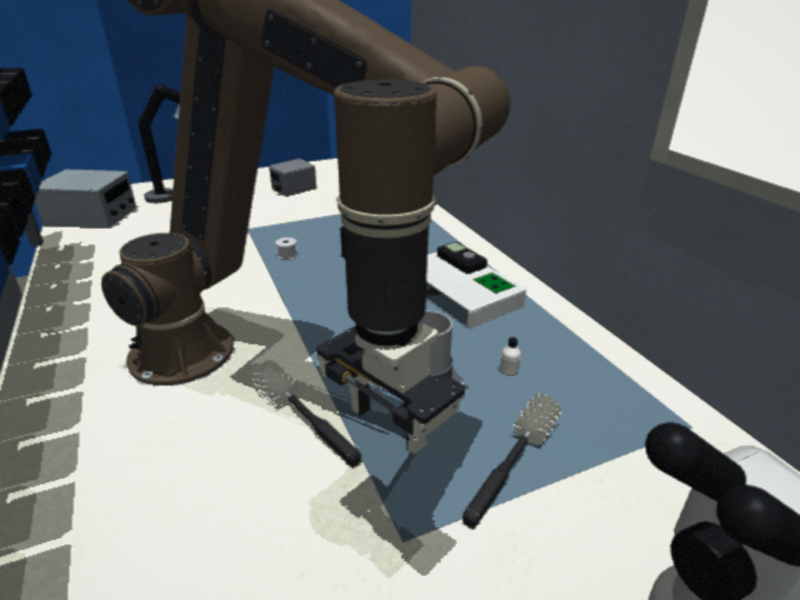

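The top view (800-px scale) shows the brush under the riser, with its neck at (351,228) and head end at (353,276). The holder plate spans (468,257) to (532,320), the pot is at about (192,250), the spool at (144,354), the tip can at (172,195) and the flux bottle at (525,199). Two larger look-alike brushes lie on the right.

```bash
python3 - <<'E'
from h import *
im=cv2.imread('pics/top0.png')
a=cv2.resize(im[140:205,190:320],(780,390),interpolation=cv2.INTER_CUBIC)  # riser+brush x6
b=cv2.resize(im[150:202,105:170],(260,208),interpolation=cv2.INTER_CUBIC) # pot x4
c=cv2.resize(im[170:230,320:380],(240,240)[::1],interpolation=cv2.INTER_CUBIC) # holder x4
out=np.zeros((600,790,3),np.uint8); out[:390,:780]=a; 
b=cv2.resize(b,(260,208)); out[391:599,:260]=b; out[391:600,270:479]=cv2.resize(im[175:227.__int__(),322:374],(209,209),interpolation=cv2.INTER_CUBIC)
cv2.imwrite('pics/c1.png',out)
s=.7
P=lambda u,v,z:px('top0',(u*s,v*s),z)
for n,a in dict(rFL=(290,224,.056),rFR=(439,199,.056),rBL=(275,129,.056),rBR=(424,106,.056),neck=(351,228,.02),tip=(353,276,.027),h1=(468,257,.006),h2=(532,257,.006),h3=(468,320,.006),h4=(532,320,.006),beak=(508,285,.146),can=(172,195,.042),spool=(144,354,.046),flux=(525,199,.085)).items(): print(n,P(*a))
E
```

```text
File "<stdin>", line 7
    b=cv2.resize(b,(260,208)); out[391:599,:260]=b; out[391:600,270:479]=cv2.resize(im[175:227.__int__(),322:374],(209,209),interpolation=cv2.INTER_CUBIC)
                                                                                              ^
SyntaxError: invalid decimal literal
```

```bash
python3 - <<'E'
from h import *
im=cv2.imread('pics/top0.png')
r=lambda y0,y1,x0,x1,k:cv2.resize(im[y0:y1,x0:x1],None,fx=k,fy=k,interpolation=cv2.INTER_CUBIC)
out=np.zeros((600,790,3),np.uint8)
out[:300,:600]=r(140,200,190,310,5); out[300:600,:360]=r(150,200,105,165,6); out[300:600,400:700]=r(177,227,324,374,6)
cv2.imwrite('pics/c1.png',out)
s=.7
P=lambda u,v,z:px('top0',(u*s,v*s),z)
for n,a in dict(rFL=(290,224,.056),rFR=(439,199,.056),rBL=(275,129,.056),rBR=(424,106,.056),neck=(351,228,.02),tip=(353,276,.027),h1=(468,257,.006),h2=(532,257,.006),h3=(468,320,.006),h4=(532,320,.006),beak=(508,285,.146),can=(172,195,.042),spool=(144,354,.046),flux=(525,199,.085)).items(): print(n,P(*a))
E
```

```text
rFL [0.6031 0.1101 0.056 ]
rFR [ 0.6541 -0.1835  0.056 ]
rBL [0.793  0.1421 0.056 ]
rBR [ 0.8413 -0.1537  0.056 ]
neck [ 0.6009 -0.0078  0.02  ]
tip [ 0.5032 -0.0129  0.027 ]
h1 [ 0.5444 -0.2451  0.006 ]
h2 [ 0.5448 -0.3755  0.006 ]
h3 [ 0.4163 -0.2446  0.006 ]
h4 [ 0.4166 -0.3743  0.006 ]
beak [ 0.4774 -0.3059  0.146 ]
can [0.6624 0.3468 0.042 ]
spool [0.3475 0.393  0.046 ]
flux [ 0.6494 -0.349   0.085 ]
```

View pics/c1.png

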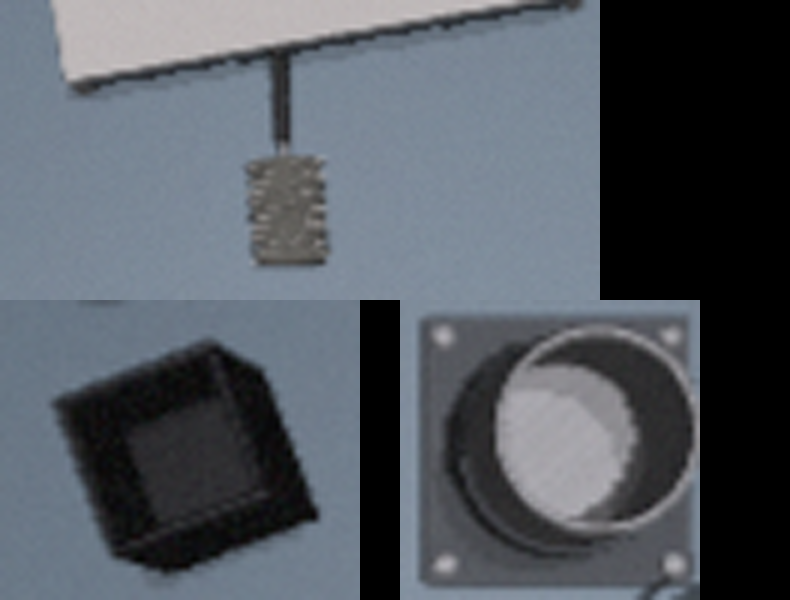

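Crop: the neck runs straight along column 281 (rows 55–140), with the head end at (290,265). The pot's top corners are (55,402), (212,340) and (115,552), and the beaker rim is centred at (596,428).

```bash
python3 - <<'E'
from h import *
A=lambda u,v,z:px('top0',(190+u/5,140+v/5),z)
B=lambda u,v,z:px('top0',(105+u/6,150+(v-300)/6),z)
C=lambda u,v,z:px('top0',(324+(u-400)/6,177+(v-300)/6),z)
n1=A(281,60,.018);n2=A(281,140,.022);hc=A(289,208,.025);he=A(290,265,.03);hs=A(286,155,.026)
print(n1,n2,hs,hc,he)
d=hc-n1; print('axis yaw',np.arctan2(d[1],d[0]))
p=[B(*q,.1) for q in((55,402),(212,340),(115,552),(272,490))]; print(p,np.mean(p,0)); e=p[1]-p[0];print('pot yaw',np.arctan2(e[1],e[0]),np.linalg.norm(e),np.linalg.norm(p[2]-p[0]))
print('rim',C(596,428,.146),'holder',np.mean([C(*q,.006) for q in((420,316),(690,318),(420,585),(690,585))],0))
E
```

```text
[ 0.6233 -0.009   0.018 ] [ 0.5762 -0.0095  0.022 ] [ 0.5671 -0.0127  0.026 ] [ 0.5367 -0.0145  0.025 ] [ 0.5035 -0.0156  0.03  ]
axis yaw -3.078167446118929
[array([0.5676, 0.3448, 0.1   ]), array([0.5962, 0.2744, 0.1   ]), array([0.4994, 0.3161, 0.1   ]), array([0.5278, 0.2459, 0.1   ])] [0.54775 0.2953  0.1    ]
pot yaw -1.1849136573968235 0.07598763057235039 0.07399276991706688
rim [ 0.4805 -0.3087  0.146 ] holder [ 0.47985  -0.309375  0.006   ]
```

Emit:
step_arm([
  [0.03,0.05,0.0,-0.02,0.0876],
  [0.055,0.09,0.0,-0.06,0.0876],
  [0.08,0.13,0.0,-0.1,0.0876],
  [0.1,0.17,0.0,-0.14,0.0876],
  [0.12,0.21,0.0,-0.18,0.0876],
  [0.14,0.25,0.0,-0.22,0.0876],
  [0.16,0.29,0.0,-0.26,0.0876],
  [0.18,0.33,0.0,-0.3,0.0876],
  [0.2,0.37,0.0,-0.326,0.0876],
  [0.22,0.41,0.0,-0.326,0.0876],
  [0.245,0.45,0.0,-0.326,0.0876],
  [0.27,0.49,0.0,-0.326,0.0876],
  [0.29,0.53,0.0,-0.326,0.0876],
  [0.31,0.57,-0.02,-0.326,0.0876],
  [0.336,0.614,-0.04,-0.326,0.0876],
  [0.336,0.614,-0.08,-0.326,0.0876],
  [0.336,0.614,-0.1,-0.326,0.0876],
  [0.336,0.614,-0.1,-0.326,0.0876],
  [0.336,0.614,-0.1,-0.326,0.0876],
  [0.336,0.614,-0.1,-0.326,0.0876],
])

```text
t: 2.1
eef_pos: [0.5934, -0.0105, 0.1282]
ee_rot: [3.141, 0.002, -3.078]
force: [0.4, -0.1, 0.4]
width: 0.0874
gripper_force: 0.0
```

```bash
python3 - <<'E'
from h import *
f=snap('wrist','w1'); s=arm.get_state(); print(s['eef_pos'],s['ee_rot'],s['t'],s['q'])
print(proj('w1',[(.592,-.010,.02),(.624,-.009,.02),(.504,-.0156,.025)]))
E
```

```text
[ 0.59340555 -0.01052772  0.12835715] [ 3.14118733e+00  2.77179141e-03 -3.07817976e+00] 2.15 [ 3.11529821e-01  3.05537385e-01 -3.06080539e-01  3.52188763e-04
 -9.56391983e-01 -1.81911532e+00]
[[282.7 208.1]
 [281.5 243. ]
 [282.6  99.1]]
```

View pics/w1.png

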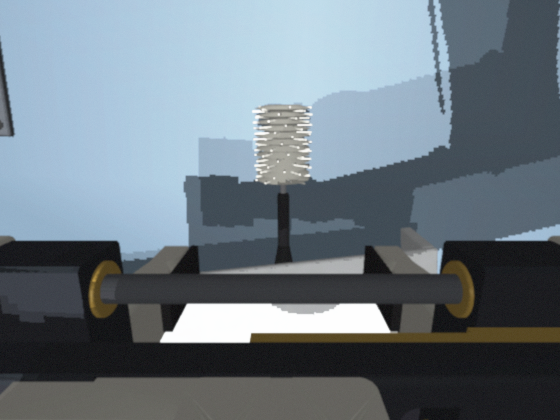

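The wrist view has the neck at column 283 and the head end at row 105, in line with the fingers. The measured positions hold.

Emit:
step_arm([
  [0,0,-0.03,0,0.0876],
  [0,0,-0.06,0,0.0876],
  [0,0,-0.09,0,0.0876],
  [0,0,-0.11,0,0.0876],
  [0,0,-0.121,0,0.0876],
  [0,0,-0.121,0,0.05],
  [0,0,-0.121,0,0.0],
  [0,0,-0.121,0,0.0],
  [0,0,-0.121,0,0.0],
  [0,0,-0.121,0,0.0],
  [0,0,-0.121,0,0.0],
], newtons=25)

```text
t: 3.25
eef_pos: [0.5927, -0.0103, 0.006]
ee_rot: [3.141, 0.001, -3.078]
force: [-0.2, 0.0, -0.1]
width: 0.0448
gripper_force: 0.0
```

Emit:
step_arm([
  [0,0,0,0,0],
  [0,0,0,0,0],
  [0,0,0,0,0],
  [0,0,0,0,0],
  [0,0,0,0,0],
  [0,0,0,0,0],
  [0,0,0,0,0],
  [0,0,0,0,0],
  [0,0,0.001,0,0],
])

```text
t: 4.15
eef_pos: [0.5923, -0.0104, 0.0064]
ee_rot: [-3.142, -0.0, -3.078]
force: [0.4, -0.1, -0.7]
width: 0.0095
gripper_force: 25.0
```

Emit:
step_arm([
  [-0.008,-0.0005,0.001,0,0],
  [-0.02,-0.001,0.001,0,0],
  [-0.035,-0.002,0.001,0,0],
  [-0.05,-0.003,0.001,0,0],
  [-0.065,-0.004,0.001,0,0],
  [-0.08,-0.005,0.001,0,0],
  [-0.095,-0.006,0.001,0,0],
  [-0.11,-0.007,0.001,0,0],
  [-0.122,-0.008,0.001,0,0],
  [-0.13,-0.008,0.001,0,0],
  [-0.135,-0.0085,0.001,0,0],
  [-0.135,-0.0085,0.0,0,0],
  [-0.135,-0.0085,0.0,0,0.0],
])

```text
t: 5.45
eef_pos: [0.4579, -0.0187, 0.0066]
ee_rot: [3.142, 0.0, -3.078]
force: [1.1, -1.5, -0.5]
width: 0.0097
gripper_force: 25.0
```

```bash
python3 - <<'E'
from h import *
f=snap('top','t2')
im=f['color']; cv2.imwrite('pics/t2c.png',cv2.resize(im[120:250,180:340],None,fx=4.5,fy=4.5,interpolation=cv2.INTER_CUBIC))
E
```

```text
(no output)
```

View pics/t2c.png

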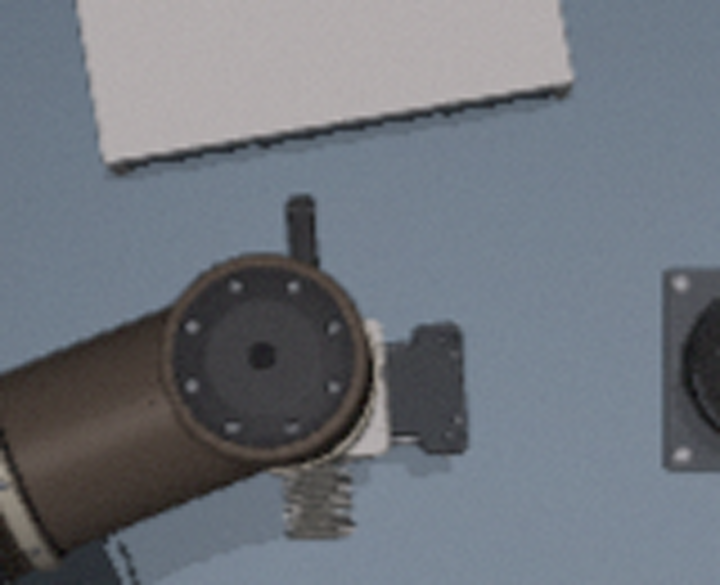

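The brush is fully clear of the riser: handle end at crop (300,197), head end at (322,538).

```bash
python3 - <<'E'
from h import *
A=lambda u,v,z:px('t2',(180+u/4.5,120+v/4.5),z)
a=A(300,197,.02);b=A(320,538,.027);print(a,b,np.linalg.norm(a-b)); d=b-a;print(np.arctan2(d[1],d[0]), a+d*25/220)
E
```

```text
[ 0.5887 -0.0106  0.02  ] [ 0.3711 -0.0251  0.027 ] 0.21819488994932948
-3.0750549915678107 [ 0.56397273 -0.01224773  0.02079545]
```

Emit:
step_arm([
  [0,0,0,0,0.04],
  [0,0,0,0,0.04],
  [0,0,0,0,0.04],
  [0,0,0,0,0.04],
  [0,0,0.015,0,0.04],
  [0,0,0.04,0,0.04],
  [0.02,0.001,0.05,0,0.04],
  [0.05,0.003,0.05,0,0.04],
  [0.08,0.005,0.05,0,0.04],
  [0.1,0.006,0.05,0,0.04],
  [0.107,0.0065,0.04,0,0.04],
  [0.107,0.0065,0.02,0,0.04],
  [0.107,0.0065,0.005,0,0.04],
  [0.107,0.0065,-0.003,0,0.04],
  [0.107,0.0065,-0.003,0,0.0],
  [0.107,0.0065,-0.003,0,0.0],
  [0.107,0.0065,-0.003,0,0.0],
  [0.107,0.0065,-0.003,0,0.0],
  [0.107,0.0065,-0.003,0,0.0],
  [0.107,0.0065,-0.003,0,0.0],
], newtons=4)

```text
t: 7.5
eef_pos: [0.565, -0.0122, 0.0043]
ee_rot: [3.141, 0.001, -3.078]
force: [-0.1, 0.5, 5.4]
width: 0.0182
gripper_force: 4.0
```

Emit:
step_arm([
  [0,0,0.01,0,0],
  [-0.003,0,0.025,0,0],
  [-0.008,0,0.04,0,0],
  [-0.015,0,0.06,0,0],
  [-0.024,0,0.08,0,0],
  [-0.034,0,0.1,0,0],
  [-0.046,0,0.12,0,0],
  [-0.06,0,0.14,0,0],
  [-0.08,0,0.16,0,0],
  [-0.105,0,0.18,0,0],
  [-0.12,0,0.2,0,0],
  [-0.12,0,0.22,0,0],
  [-0.12,0,0.24,0,0],
  [-0.12,0,0.25,0,0],
  [-0.12,0,0.25,0,0],
  [-0.12,0,0.25,0,0],
])

```text
t: 9.1
eef_pos: [0.4439, -0.0124, 0.2529]
ee_rot: [3.141, -0.001, -3.078]
force: [-1.0, -0.3, -1.3]
width: 0.0182
gripper_force: 4.0
```

```bash
python3 - <<'E'
from h import *
f=snap('side','s3'); s=arm.get_state(); print(s['eef_pos'],s['width'])
u=proj('s3',[s['eef_pos'],s['eef_pos']-[0,0,.1765]]); print(u)
c=u.mean(0).astype(int); im=f['color']; x0=max(c[0]-100,0); y0=max(c[1]-75,0); print(x0,y0)
cv2.imwrite('pics/s3c.png',cv2.resize(im[y0:y0+150,x0:x0+200],None,fx=4,fy=4,interpolation=cv2.INTER_CUBIC))
E
```

```text
[ 0.44378716 -0.01246931  0.25254484] 0.01806553002312768
[[250.8 156.5]
 [252.5 202.1]]
151 104
```

View pics/s3c.png

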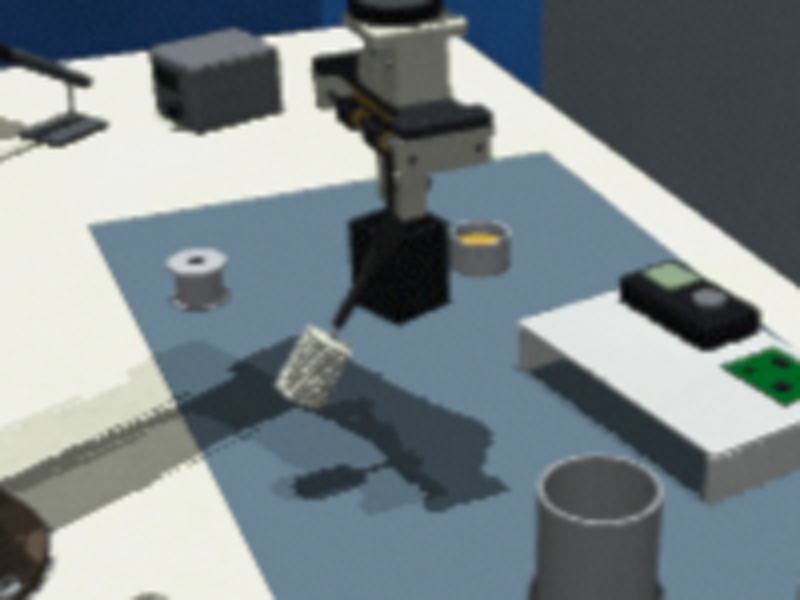

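Emit:
step_arm([
  [0.01,0,0,0,0],
  [0.025,0,0,0,0],
  [0.04,0,0,0,0],
  [0.055,0,0,0,0],
  [0.07,0,0,0,0],
  [0.03,0,0,0,0],
  [0.02,0,0,0,0],
  [0.05,0,0,0,0],
  [0.06,0,0,0,0],
  [0.02,0,0,0,0],
  [0.01,0,0,0,0],
  [0.04,0,0,0,0],
  [0.05,0,0,0,0],
  [0.01,0,0,0,0],
  [0.0,0,0,0,0],
  [0,0,0,0,0],
  [0,0,0,0,0],
], newtons=3)

```text
t: 10.85
eef_pos: [0.4451, -0.0122, 0.2542]
ee_rot: [3.141, 0.001, -3.077]
force: [-0.3, 0.1, -0.6]
width: 0.0182
gripper_force: 3.0
```

```bash
cat > look.py <<'E'
from h import *
import sys
def tilt(o,show=None):
    # brush head (bright, away from mat): crop side image around the gripper
    f=snap('side',o); s=arm.get_state(); p=s['eef_pos']
    print(np.round(p,4),s['width'],s['force'].round(1)); u=proj(o,[p,p-[0,0,.1765]]); print(u)
    c=u.mean(0).astype(int); x0=max(c[0]-60,0); y0=max(c[1]-45,0); print('crop',x0,y0,'x5')
    cv2.imwrite(f'pics/{o}c.png',cv2.resize(f['color'][y0:y0+90,x0:x0+120],None,fx=5,fy=5,interpolation=cv2.INTER_CUBIC))
tilt(sys.argv[1])
E
python3 look.py s4
```

```text
[ 0.4452 -0.0122  0.254 ] 0.017823231081549436 [-0.3  0.4 -1.3]
[[251.2 156. ]
 [252.8 201.6]]
crop 192 133 x5
```

View pics/s4c.png

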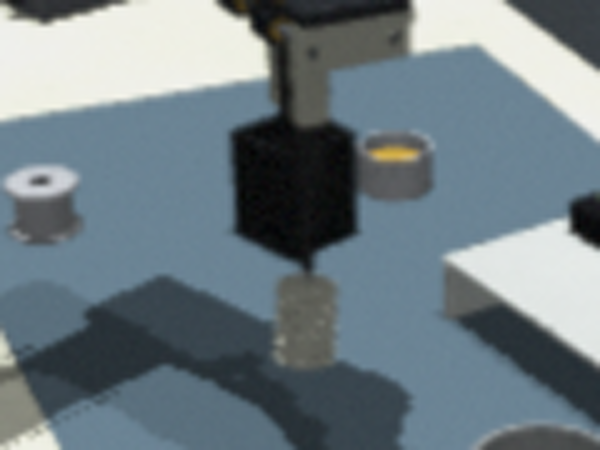

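Side crop: the brush now hangs vertical, with the head end at crop (303,362), about 180 mm below the TCP. I'll grip firmly and probe the bench for the exact length.

Emit:
step_arm([
  [0,0,0,0,0],
  [0,0,0,0,0],
  [0,0,-0.02,0,0],
  [0,0,-0.04,0,0],
  [0,0,-0.055,0,0],
  [0,0,-0.06,0,0],
  [0,0,-0.062,0,0],
  [0,0,-0.064,0,0],
  [0,0,-0.064,0,0],
  [0,0,-0.064,0,0],
], newtons=40)

```text
t: 11.9
eef_pos: [0.4448, -0.0123, 0.1901]
ee_rot: [3.141, 0.001, -3.078]
force: [0.5, -0.1, -0.6]
width: 0.0175
gripper_force: 40.0
```

Emit:
step_arm([
  [0,0,-0.002,0,0],
  [0,0,-0.003,0,0],
  [0,0,-0.004,0,0],
  [0,0,-0.004,0,0],
])

```text
t: 12.3
eef_pos: [0.4458, -0.0123, 0.1877]
ee_rot: [-3.141, 0.003, -3.077]
force: [-2.0, 0.4, 13.1]
width: 0.0177
gripper_force: 40.0
```

Emit:
step_arm([
  [0,0,-0.001,0,0],
  [0,0,-0.002,0,0],
  [0,0,-0.003,0,0],
  [0,0,-0.003,0,0],
])

```text
t: 12.7
eef_pos: [0.4483, -0.012, 0.1869]
ee_rot: [-3.141, 0.009, -3.076]
force: [-1.8, 0.3, 24.3]
width: 0.0175
gripper_force: 40.0
```

Contact came at TCP z ≈ 0.1885, so the tip is about 188 mm below the TCP. Next I lift and go over the beaker.

Emit:
step_arm([
  [0,0,0.02,0,0],
  [0,0,0.055,0,0],
  [0,0,0.09,0,0],
  [0,0,0.125,0,0],
  [0.0,0,0.155,0,0],
  [0.003,-0.02,0.18,-0.01,0],
  [0.007,-0.05,0.19,-0.02,0],
  [0.012,-0.085,0.19,-0.03,0],
  [0.016,-0.12,0.19,-0.04,0],
  [0.02,-0.155,0.19,-0.05,0],
  [0.024,-0.19,0.19,-0.06,0],
  [0.028,-0.225,0.19,-0.064,0],
  [0.032,-0.255,0.19,-0.064,0],
  [0.035,-0.28,0.19,-0.064,0],
  [0.036,-0.292,0.19,-0.064,0],
  [0.036,-0.297,0.19,-0.064,0],
  [0.036,-0.297,0.19,-0.064,0],
  [0.036,-0.297,0.19,-0.064,0],
  [0.036,-0.297,0.19,-0.064,0],
])

```text
t: 14.6
eef_pos: [0.4805, -0.3085, 0.373]
ee_rot: [-3.142, 0.001, -3.141]
force: [-0.0, 0.0, -1.4]
width: 0.0174
gripper_force: 40.0
```

```bash
python3 look.py s5; python3 - <<'E'
from h import *
f=snap('wrist','w5'); s=arm.get_state();p=s['eef_pos']; print(s['ee_rot'],proj('w5',[p-[0,0,.188],[.4805,-.309,.146]]))
a=cv2.resize(cv2.imread('pics/s5c.png'),(400,300)); b=cv2.resize(f['color'],(400,300)); cv2.imwrite('pics/m5.png',np.hstack([a,b]))
E
```

```text
[ 0.4806 -0.3085  0.373 ] 0.01772066947356673 [-0.1  0.1 -0.7]
[[302.3 153.1]
 [300.  211. ]]
crop 241 137 x5
[-3.14144736e+00  7.60217894e-04 -3.14070959e+00] [[281.7 191.1]
 [281.3 184.5]]
```

View pics/m5.png

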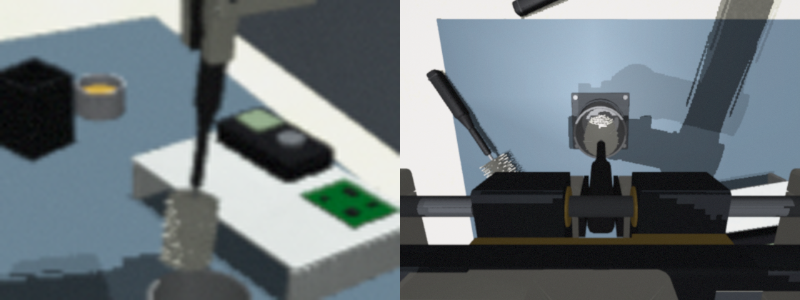

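Left view: the head end is at about side px (297,217), slightly off the plumb prediction of (300,211). Right view: the head is at about (600,120) over the beaker, so the brush leans a little towards -x. I'll quantify it from an enlarged wrist crop.

```bash
python3 - <<'E'
from h import *
im=cv2.imread('pics/w5.png'); cv2.imwrite('pics/w5c.png',cv2.resize(im[120:220,220:340],None,fx=5,fy=5,interpolation=cv2.INTER_CUBIC))
p=np.array([.4805,-.3085,.373]); g=p+[0,0,.019]
for a in(0,.05,.1,.15):
    d=np.array([-np.sin(a),0,-np.cos(a)]); n=np.array([-np.cos(a),0,np.sin(a)])*.0225
    t=g+d*.207; h=g+d*.147
    print(a,'side tip',proj('s5',[t,h])[0],'wrist tip c,near,far; headtop',[((q-[220,120])*5).round() for q in proj('w5',[t,t+n,t-n,h,h+n,h-n])])
E
```

```text
0 side tip [299.9 214.4] wrist tip c,near,far; headtop [array([309., 355.]), array([309., 253.]), array([309., 454.]), array([310., 421.]), array([309., 300.]), array([310., 538.])]
0.05 side tip [296.6 215.1] wrist tip c,near,far; headtop [array([309., 309.]), array([309., 205.]), array([309., 408.]), array([310., 382.]), array([309., 260.]), array([310., 498.])]
0.1 side tip [293.4 215.6] wrist tip c,near,far; headtop [array([309., 262.]), array([309., 158.]), array([309., 362.]), array([310., 343.]), array([309., 220.]), array([310., 460.])]
0.15 side tip [290.1 216. ] wrist tip c,near,far; headtop [array([309., 215.]), array([309., 110.]), array([309., 315.]), array([310., 304.]), array([310., 181.]), array([310., 420.])]
```

View pics/w5c.png

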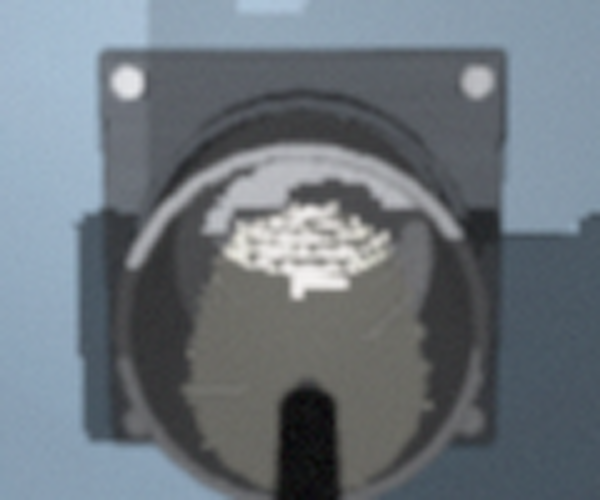

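The tilt is about 0.05 rad, which puts the tip 10 mm towards -x. I shift +10 mm in x, descend, then press left.

Emit:
step_arm([
  [0.005,0,0,0,0],
  [0.01,0,0,0,0],
  [0.01,0,-0.015,0,0],
  [0.01,0,-0.035,0,0],
  [0.01,0,-0.055,0,0],
  [0.01,0,-0.075,0,0],
  [0.01,0,-0.095,0,0],
  [0.01,0,-0.115,0,0],
  [0.01,0,-0.135,0,0],
  [0.01,0,-0.15,0,0],
  [0.01,0,-0.16,0,0],
  [0.01,0,-0.166,0,0],
  [0.01,0,-0.168,0,0],
  [0.01,0,-0.168,0,0],
  [0.01,0,-0.168,0,0],
])

```text
t: 16.2
eef_pos: [0.4909, -0.3095, 0.2053]
ee_rot: [-3.141, 0.001, 3.141]
force: [0.6, 0.5, -1.6]
width: 0.0178
gripper_force: 40.0
```

Emit:
step_arm([
  [0,0.006,0,0,0],
  [0,0.012,0,0,0],
  [0,0.017,0,0,0],
  [0,0.02,0,0,0],
  [0,0.0225,0,0,0],
  [0,0.025,0,0,0],
  [0,0.025,0,0,0],
  [0,0.025,0,0,0],
])

```text
t: 17.0
eef_pos: [0.4909, -0.2849, 0.2051]
ee_rot: [-3.141, 0.001, -3.142]
force: [0.7, -4.7, 2.5]
width: 0.0175
gripper_force: 40.1
```

Emit:
step_arm([
  [0,-0.001,0.004,0,0],
  [0,-0.001,0.012,0,0],
  [0,-0.001,0.02,0,0],
  [0,-0.001,0.028,0,0],
  [0,-0.001,0.034,0,0],
  [0,-0.001,0.038,0,0],
])

```text
t: 17.6
eef_pos: [0.4906, -0.2852, 0.2434]
ee_rot: [3.142, 0.001, 3.141]
force: [0.0, -3.5, -2.3]
width: 0.018
gripper_force: 40.0
```

Emit:
step_arm([
  [0,0,0.008,0,0],
  [0,0,0.016,0,0],
  [0,0,0.024,0,0],
  [0,0,0.032,0,0],
  [0,0,0.04,0,0],
  [0,0,0.046,0,0],
  [0,0,0.046,0,0],
  [0,0,0.046,0,0],
])

```text
t: 18.4
eef_pos: [0.4906, -0.2854, 0.2888]
ee_rot: [-3.141, 0.001, 3.141]
force: [0.1, -1.2, -0.6]
width: 0.0175
gripper_force: 40.0
```

Emit:
step_arm([
  [0,0.0015,0,0,0],
  [0,0.0015,0,0,0],
  [0,0.001,-0.012,0,0],
  [0,0.001,-0.024,0,0],
  [0,0.001,-0.036,0,0],
  [0,0.001,-0.048,0,0],
  [0,0.001,-0.06,0,0],
  [0,0.001,-0.07,0,0],
  [0,0.001,-0.079,0,0],
  [0,0.001,-0.084,0,0],
  [0,0.001,-0.085,0,0],
  [0,0.001,-0.085,0,0],
  [0,0.001,-0.085,0,0],
])

```text
t: 19.7
eef_pos: [0.4905, -0.2852, 0.203]
ee_rot: [-3.14, -0.0, 3.142]
force: [1.9, -6.4, 1.7]
width: 0.0177
gripper_force: 40.1
```

Emit:
step_arm([
  [0,0,0.004,0,0],
  [0,0,0.012,0,0],
  [0,0,0.02,0,0],
  [0,0,0.028,0,0],
  [0,0,0.036,0,0],
  [0,0,0.044,0,0],
  [0,0,0.052,0,0],
  [0,0,0.06,0,0],
  [0,0,0.068,0,0],
  [0,0,0.075,0,0],
  [0,0.0005,0.08,0,0],
  [0,0.0005,0.084,0,0],
  [0,0.001,0.085,0,0],
  [0,0.001,0.085,0,0],
  [0,0.001,0.085,0,0],
])

```text
t: 21.2
eef_pos: [0.4906, -0.2835, 0.2886]
ee_rot: [-3.141, 0.0, 3.141]
force: [1.3, -1.9, -0.4]
width: 0.0179
gripper_force: 40.0
```

Emit:
step_arm([
  [0,-0.008,0,0,0],
  [0,-0.018,0,0,0],
  [0,-0.028,0,0,0],
  [0,-0.038,0,0,0],
  [0,-0.045,0,0,0],
  [0,-0.049,0,0,0],
  [0,-0.05,0,0,0],
  [0,-0.05,0,0,0],
  [0,-0.05,0,0,0],
])

```text
t: 22.1
eef_pos: [0.4904, -0.333, 0.2885]
ee_rot: [3.141, -0.0, 3.142]
force: [0.3, 2.1, -0.5]
width: 0.0172
gripper_force: 40.0
```

Emit:
step_arm([
  [0,0,-0.008,0,0],
  [0,0,-0.02,0,0],
  [0,0,-0.032,0,0],
  [0,0,-0.044,0,0],
  [0,0,-0.056,0,0],
  [0,0,-0.067,0,0],
  [0,0,-0.077,0,0],
  [0,0,-0.083,0,0],
  [0,0,-0.085,0,0],
  [0,0,-0.085,0,0],
  [0,0,-0.085,0,0],
])

```text
t: 23.2
eef_pos: [0.4904, -0.3332, 0.2036]
ee_rot: [3.141, -0.0, 3.141]
force: [-0.0, 3.5, -0.4]
width: 0.0176
gripper_force: 40.0
```

Emit:
step_arm([
  [0,0,0.004,0,0],
  [0,0,0.012,0,0],
  [0,0,0.02,0,0],
  [0,0,0.028,0,0],
  [0,0,0.036,0,0],
  [0,0,0.044,0,0],
  [0,0,0.052,0,0],
  [0,0,0.06,0,0],
  [0,0,0.068,0,0],
  [0,0,0.075,0,0],
  [0,0,0.08,0,0],
  [0,0,0.084,0,0],
  [0,0,0.085,0,0],
  [0,-0.0005,0.085,0,0],
  [0,-0.0005,0.085,0,0],
])

```text
t: 24.7
eef_pos: [0.4906, -0.3338, 0.2886]
ee_rot: [3.142, 0.0, 3.141]
force: [0.5, 2.3, 0.2]
width: 0.0176
gripper_force: 40.0
```

Emit:
step_arm([
  [0,0.0,-0.008,0,0],
  [0,0.0005,-0.02,0,0],
  [0,0.0005,-0.032,0,0],
  [0,0.0005,-0.044,0,0],
  [0,0.0005,-0.056,0,0],
  [0,0.0005,-0.067,0,0],
  [0,0.0005,-0.077,0,0],
  [0,0.0005,-0.083,0,0],
  [0,0.0005,-0.085,0,0],
  [0,0.0005,-0.085,0,0],
  [0,0.0005,-0.085,0,0],
])

```text
t: 25.8
eef_pos: [0.4904, -0.3333, 0.2036]
ee_rot: [3.141, -0.0, 3.141]
force: [-0.6, 2.6, -1.6]
width: 0.0176
gripper_force: 40.0
```

Emit:
step_arm([
  [0,0,0.004,0,0],
  [0,0,0.012,0,0],
  [0,0,0.02,0,0],
  [0,0,0.028,0,0],
  [0,0,0.036,0,0],
  [0,0,0.044,0,0],
  [0,0,0.052,0,0],
  [0,0,0.06,0,0],
  [0,0,0.068,0,0],
  [0,0,0.075,0,0],
  [0,0,0.08,0,0],
  [0,0,0.084,0,0],
  [0,0,0.085,0,0],
  [0,-0.0005,0.085,0,0],
  [0,-0.0005,0.085,0,0],
])

```text
t: 27.3
eef_pos: [0.4906, -0.3338, 0.2886]
ee_rot: [3.142, 0.0, 3.141]
force: [0.0, 2.6, 0.4]
width: 0.018
gripper_force: 40.0
```

Emit:
step_arm([
  [0,0.008,0,0,0],
  [0,0.017,0,0,0],
  [0,0.0245,0,0,0],
  [0,0.0245,0.015,0,0],
  [0,0.0245,0.04,0,0],
  [0,0.0245,0.07,0,0],
  [0,0.0245,0.095,0,0],
  [0.005,0.04,0.1,0,0],
  [0.01,0.07,0.1,0,0],
  [0.015,0.11,0.1,0,0],
  [0.02,0.15,0.1,0,0],
  [0.025,0.19,0.1,0,0],
  [0.03,0.23,0.1,0,0],
  [0.035,0.27,0.1,0,0],
  [0.04,0.31,0.1,0,0],
  [0.045,0.35,0.1,0,0],
  [0.05,0.39,0.1,0,0],
  [0.055,0.43,0.1,0,0],
  [0.06,0.47,0.1,0,0],
  [0.06,0.5,0.1,0,0],
])

```text
t: 29.3
eef_pos: [0.5498, 0.1692, 0.3875]
ee_rot: [-3.141, -0.001, -3.14]
force: [-0.0, -0.3, -0.7]
width: 0.0177
gripper_force: 40.0
```

Emit:
step_arm([
  [0.004,0.03,0,0,0],
  [0.008,0.06,0,0,0],
  [0.008,0.085,-0.01,0,0],
  [0.008,0.105,-0.03,0,0],
  [0.008,0.12,-0.05,0,0],
  [0.008,0.1285,-0.06,0,0],
  [0.008,0.1285,-0.06,0,0],
  [0.008,0.1285,-0.06,0,0],
  [0.008,0.1285,-0.06,0,0],
])

```text
t: 30.2
eef_pos: [0.5589, 0.2942, 0.33]
ee_rot: [3.141, 0.002, 3.141]
force: [-0.5, 0.0, -0.5]
width: 0.0179
gripper_force: 40.0
```

```bash
python3 - <<'E'
from h import *
f=snap('wrist','w6'); s=arm.get_state();p=s['eef_pos']; print(p,s['ee_rot'])
t=p-[.01,0,.188]
q=proj('w6',[t,[.548,.295,.1],[.5676,.3448,.1],[.5962,.2744,.1],[.4994,.3161,.1],[.5278,.2459,.1]]); print((q-[180,60])*4)
cv2.imwrite('pics/w6c.png',cv2.resize(f['color'][60:210,180:380],None,fx=4,fy=4,interpolation=cv2.INTER_CUBIC))
E
```

```text
[0.55885289 0.29420489 0.32999769] [3.14040981e+00 1.67657087e-03 3.14077938e+00]
[[406.  487.6]
 [408.4 460.8]
 [570.  523.6]
 [343.2 613.6]
 [480.  296. ]
 [244.8 394. ]]
```

View pics/w6c.png

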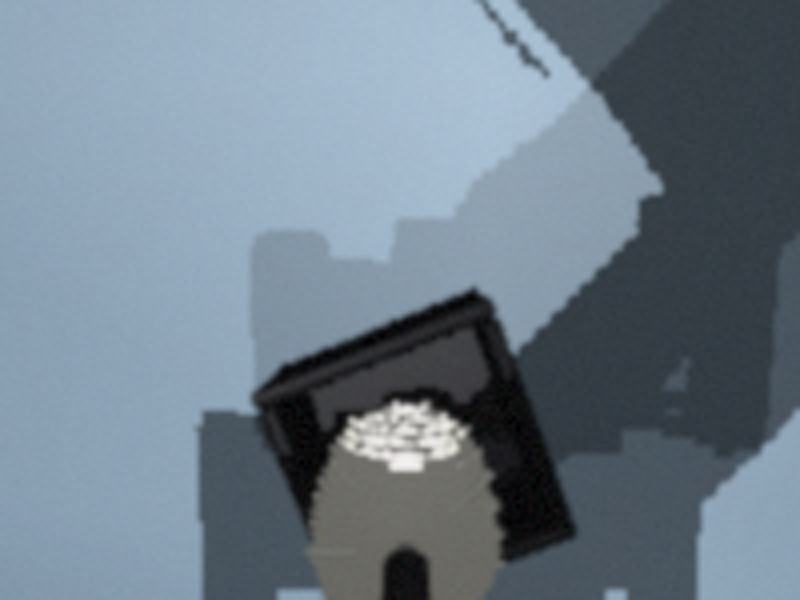

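The pot corners at (478,290), (255,397) and (572,530) match the prediction, and the bristle end is inside the opening. Next I lower and release.

Emit:
step_arm([
  [0,0,-0.015,0,0],
  [0,0,-0.035,0,0],
  [0,0,-0.055,0,0],
  [0,0,-0.075,0,0],
  [0,0,-0.095,0,0],
  [0,0,-0.11,0,0],
  [0,0,-0.121,0,0],
  [0,0,-0.128,0,0],
  [0,0,-0.131,0,0],
  [0,0,-0.132,0,0],
  [0,0,-0.132,0,0],
  [0,0,-0.132,0,0],
])

```text
t: 31.45
eef_pos: [0.5588, 0.2948, 0.1972]
ee_rot: [3.141, 0.001, 3.142]
force: [0.8, -0.4, -0.5]
width: 0.0179
gripper_force: 40.0
```

Emit:
step_arm([
  [0,0,0,0,0.03],
  [0,0,0,0,0.06],
  [0,0,0,0,0.0876],
  [0,0,0,0,0.0876],
  [0,0,0,0,0.0876],
  [0,0,0,0,0.0876],
  [0,0,0,0,0.0876],
  [0,0,0,0,0.0876],
  [0,0,0,0,0.0876],
  [0,0,0,0,0.0876],
])

```text
t: 32.45
eef_pos: [0.5585, 0.2946, 0.1965]
ee_rot: [-3.142, -0.0, 3.141]
force: [-0.8, -1.0, 0.3]
width: 0.0865
gripper_force: 0.0
```

Emit:
step_arm([
  [0,0,0.01,0,0.0876],
  [0,0,0.025,0,0.0876],
  [0,0,0.04,0,0.0876],
  [0,0,0.06,0,0.0876],
  [0,0,0.09,0,0.0876],
  [0,0,0.12,0,0.0876],
  [0,0,0.15,0,0.0876],
  [0,0,0.17,0,0.0876],
  [0,-0.03,0.18,0,0.0876],
  [0,-0.07,0.18,0,0.0876],
  [0,-0.11,0.18,0,0.0876],
  [0,-0.15,0.18,0,0.0876],
  [0,-0.15,0.18,0,0.0876],
])

```text
t: 33.75
eef_pos: [0.5582, 0.1408, 0.3786]
ee_rot: [3.141, 0.002, 3.138]
force: [0.6, -0.2, -0.1]
width: 0.0877
gripper_force: 0.0
```

```bash
python3 - <<'E'
from h import *
s=arm.get_state(); print(s['eef_pos'],s['force'],s['width'],s['t'])
f=snap('side','s7'); g=snap('top','t7'); u=proj('s7',[.548,.295,.1])[0].astype(int); v=proj('t7',[.548,.295,.1])[0].astype(int)
a=cv2.resize(f['color'][u[1]-50:u[1]+50,u[0]-50:u[0]+50],(400,400)); b=cv2.resize(g['color'][v[1]-50:v[1]+50,v[0]-50:v[0]+50],(400,400))
cv2.imwrite('pics/m7.png',np.hstack([a,b]))
E
```

```text
[0.55819729 0.14081671 0.37856888] [ 0.61710651 -0.23292682 -0.08077787] 0.08772413033426257 33.75
```

View pics/m7.png

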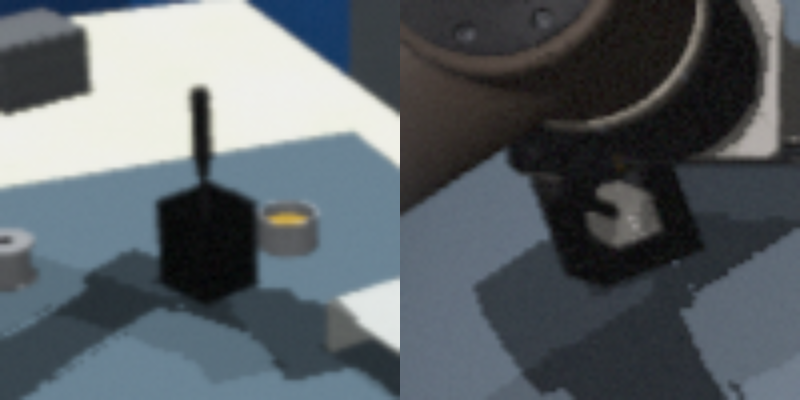

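The brush stands upright and released in the pot: handle at (200,90–180) in the left view, head at (620,215) inside the pot in the right view. I hand in.

```bash
python3 -c "
from station import arm
print(arm.job_done())"
```

```text
the job is handed in; nothing more can be done
None
```

I handed the job in at about 34 s: I pulled the brush out, made two strokes on the left wall and two on the right, and left it standing bristles-down in the pot with the gripper clear. Side forces read 1–6 N where I checked during the strokes; the interface returned no verdict, and I took no final picture of the beaker.

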